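# Index the vial carousel and unload the tall vial

### The job

Work the lever of the vial carousel in full strokes, letting it go back home after each one, as many times as it takes to bring the tall vial round to the opening in the clear cover. Turn the carousel by its lever only and leave the short vials in their cups. Then lift the tall vial out through the opening and stand it upright in the open tray.

Things in the scene. Friction and masses are not known exactly. Their poses are not given: they have to be found in the camera images.
- carousel: Fixed vial carousel on a round grey foot plate (256 mm diameter). Origin on its vertical spindle axis at bench level, z up. A white round deck (224 mm diameter, top 56 mm high) turns on the axis with 8 cups, one every 45 degrees on a circle of 90 mm radius; a cup is 14 mm high, 32 mm wide outside, 25 mm inside, its floor the deck top.
- cover (a point): Centre, on the spindle axis, of the fixed flat clear cover (230 mm diameter, aluminium trim; underside 124 mm, top 128 mm high; this point is 128 mm high; a black spindle cap reaches 140 mm). It covers every cup place but the one at the opening.
- opening (a point): Centre of the cup place under the cover's opening, on the deck top (56 mm high), 90 mm from the spindle axis, 225 degrees counter-clockwise (from above) from the carousel's x axis. The opening is a missing 76 degree sector of the cover, open to the outside: here the cover's straight edges are 55 mm away on either side along the circle.
- deck (a joint): Angle of the deck, rad, growing counter-clockwise from above: 0 at the start, with a cup at the opening. Each full lever stroke turns it 0.785 (45 degrees, one place) further and it stays there; multiples of 0.785 put a cup at the opening. The lever cannot turn it back.
- lever (a joint): Angle of the ratchet lever, rad, growing counter-clockwise from above: 0 at the home stop, 0.942 at the far stop. After about 0.15 rad of free travel it carries the deck along up to the far stop; on the way back the deck stays. A stroke short of the far stop leaves the deck short of its place. A spring returns it within 1.5 s when let go; pushing it out takes 2 to 5 N at the post.
- lever_post (a point): The lever's handle: an upright black round post, 16 mm diameter, from 24 to 110 mm high, 165 mm from the spindle axis on a flat steel arm. This point is on its axis, 85 mm high. It moves on a circle about the spindle axis, from 80 degrees (home) to 134 degrees (far stop) counter-clockwise from the carousel's x axis.
- vial_tall_mid (a point): Centre (half-way up) of the tall vial: brown glass with an aluminium crimp cap, 22 mm diameter (cap 21 mm), 60 mm high, about 20 to 40 g, z along its axis. It stands loose in a cup, at the start 2, 3 or 4 places clockwise (from above) from the opening, so as many strokes away.
- vial_short_a_mid (a point): Centre of a short vial like the tall one but 40 mm high, 22 mm diameter, loose in another cup 2, 3 or 4 places clockwise from the opening at the start.
- vial_short_b_mid (a point): Centre of the second short vial, 40 mm high, 22 mm diameter, in the remaining one of those cups.
- tray: Open-topped rectangular tray, loose, 200 g, 138 mm along its x by 118 mm along its y, 54 mm high, walls and floor 2 mm thick. Origin at the centre of its underside.

How it is judged:
By the outcome, as a careful person would: the job done as asked, in the order asked, and still so for the second after the job is handed in, with the robot touching nothing.
It also fails if it takes over 64 s, if anything falls off the work surface, if the arm or the gripper's body presses on something with over 40 N, if the wrist force passes 120 N, or if a joint passes its speed limit or range.

### The arm

A 6-joint arm with a two-finger parallel gripper is mounted at the origin on a cart in front of the work surface, level with it; the furniture and walls round the work are solid. World frame = base frame: x ahead of the robot, y to its left, z up, the work surface at z = 0. Lengths are in mm, angles in degrees, forces in N, time in s.
With the tool pointing down it reaches from about 300 to 950 mm from the base axis. Payload 3.1 kg.
Tool frame: the origin (TCP) lies at the very end of the fingers, on their centre line; the grasp point (between the pads) lies 19 mm behind it (manip.grip_depth is the distance from the TCP to the grasp point, in mm); z points along the fingers, y is the line along which they close (so a half turn about z gives the same grasp; the last joint's range is limited). The gripper opens to 85 mm and grips with 20 to 120 N. Pads are 22 mm wide; open, the fingers measure 114 mm over their backs; the gripper's body (76 mm by 85 mm) begins 54 mm behind the grasp point. The pads swing forward as they close: fully open they stand 13 mm farther back than shut.
Start: joints at [66.366, 17.653, 93.61, -0, 68.738, -3.994], TCP at [210.104, 588.633, 231.272] pointing down, gripper open.
Joint ranges: [-175.34, 175.34], [-45.06, 112.39], [2.9, 150.54], [-68.45, 248.45], [3.09, 151.38], [-168.51, 168.51]. Speed limits (degrees/s): [159.86, 159.86, 180, 180, 180, 180].

### API

Orientations are given as [roll, pitch, yaw] about the fixed x, y, z axes, in that order (R = Rz(yaw) Ry(pitch) Rx(roll)).
In Python, from plant import status, snapshot, camera_params, order, manip gives the robot as it stands. The module is installed in compiled form; this text tells all that it offers.
- The arm moves only by the tool drive_tool, never from a script. Its argument "moves" is a list of rows, each a list of 3 entries, a list of its own where there are three numbers: the turn, a rotation vector about the tool's x, y, z in rad, then the shift along the tool's x, y, z in mm, then the closure in counts, from 0 (fully open) to 255 (shut). A call has 1 to 8 rows; each row shifts and turns the commanded pose from where the row before left it, along the tool's axes as they then stand; what a row does not reach is not made up. A row lasts 1/12 s, in which the tool goes at most 41.7 mm and 7.16 degrees, less where a joint would pass 70% of its speed; a pose out of reach is approached as far as the arm can. A call is refused whole if a number of a shift passes 41.7 or a number of a turn 0.125, either way. A call with a gripper value outside its range is refused whole. The fingers move at their own pace and stop on an object; "newtons" is the grip in N (left out, the last holds). Time passes only in rows, so rows that do not move let the fingers close. It gives the time, the measured TCP pose, the force, the opening and the grip force at its end, in the units of the state.
- status.get_obs(): the state, without advancing time (a new reading comes with each control period).
- snapshot(name): name is "scene" or "top" or "wrist"; returns (picture, depth): 400x640x3 uint8, blue, green, red; 400x640 float32, mm along the optical axis (not along the pixel's ray), 0 where there is no reading.
- camera_params(name): a dict with "fov_y" (degrees; the focal length in pixels is half the picture's height over the tangent of half this angle, whatever the lens; pixels are square), "cx", "cy" (the principal point, pixels), "extrinsics" (4x4, takes a point from world to camera coordinates); the wrist camera has in their place "tool_from_camera" (4x4, takes a point from camera to tool coordinates, whose origin is the TCP and whose axes are the flange's). Camera axes: x right, y down, z forward; pixel columns grow to the right and rows downward; lengths in mm; the calibration is good to about 2 mm. A picture is of the moment at which its call begins: read the wrist's pose just before it. camera_params takes no time and is no camera call.
- order.finish_job(): hands the job in; it is judged then, once.
The state is a dict: "time": time; "joints": joint angles; "joint_velocities": joint speeds; "joint_torque": joint torques, N m; "eef_pos": TCP position; "ee_rot": TCP orientation; "ft_force": force on the tool from outside, world axes, zero at the start; "moment": the same for the moment, N m; "gripper_width": opening from 0.0 (shut) to 1.0 (fully open); "grasp_force": force on a finger pad.
Only numpy, scipy, OpenCV 4.12 (cv2) and the standard library are available. Lean on these libraries where they do the work, as an engineer would, in place of code of your own. Each camera call takes 0.05 s, during which the arm holds its last target. There are 200 camera calls.

## Working session

There is one attempt and no reset: what is moved stays moved. The work goes in short steps, Python scripts to look and compute and a tool call to move; the robot and the scene stay as the last step left them, time stands still between calls to the robot, and variables do not carry over. Pictures are saved under pics/ and viewed, at most 12 in all, crops included, and the job is handed in when it is done.

Besides the shell and the picture viewer there is one more tool, called after ">>>" as name(argument=value, ...), one argument or row to a line, values as JSON. drive_tool: Moves the arm, as the interface text tells. Its arguments: {"type":"object","properties":{"moves":{"type":"array"},"newtons":{"type":"number"}},"required":["moves"]}

```bash
mkdir -p pics
cat > h.py <<'E'
import numpy as np,cv2
from plant import status,snapshot,camera_params,order,manip
from scipy.spatial.transform import Rotation as R
def K(c):
    f=200/np.tan(np.radians(c['fov_y'])/2); return f,c['cx'],c['cy']
def T_wc(name,obs=None):
    c=camera_params(name)
    if name!='wrist': return np.linalg.inv(np.array(c['extrinsics']))
    o=obs or status.get_obs(); T=np.eye(4); T[:3,:3]=R.from_euler('xyz',o['ee_rot'],degrees=True).as_matrix(); T[:3,3]=o['eef_pos']
    return T@np.array(c['tool_from_camera'])
def ray(name,u,v,obs=None):
    f,cx,cy=K(camera_params(name)); T=T_wc(name,obs)
    return T[:3,3],T[:3,:3]@np.array([(u-cx)/f,(v-cy)/f,1.])
def onz(name,u,v,z,obs=None):
    o,d=ray(name,u,v,obs); return o+d*(z-o[2])/d[2]
def cloud(name,dep,obs=None):
    f,cx,cy=K(camera_params(name)); T=T_wc(name,obs)
    v,u=np.mgrid[:400,:640]; P=np.stack([(u-cx)/f*dep,(v-cy)/f*dep,dep],-1)
    return P@T[:3,:3].T+T[:3,3]
E
python3 - <<'E'
from h import *
o=status.get_obs(); print(o, manip.grip_depth)
for n in ['scene','top','wrist']:
    im,d=snapshot(n); cv2.imwrite(f'pics/{n}0.png',im); np.save(f'pics/{n}0.npy',d); print(n,K(camera_params(n)),T_wc(n,o).round(2).tolist())
E
```

```text
{'time': 0.0, 'joints': array([ 6.63666798e+01,  1.77034846e+01,  9.36921963e+01,  5.18223654e-04,
        6.87371845e+01, -3.99426829e+00]), 'joint_velocities': array([ 0.06877911,  0.02208516, -0.13016447, -0.01417346,  0.04118592,
        0.03074481]), 'joint_torque': array([-1.08639877e-03, -4.15262210e+01, -2.76658201e+01,  6.24683707e-05,
        1.02299312e-02,  2.73694070e-06]), 'eef_pos': array([209.75047001, 587.85726308, 230.03592182]), 'ee_rot': array([-1.79867491e+02, -9.73629079e-03,  1.60360748e+02]), 'ft_force': array([ 0.23185571, -0.54183   ,  0.30140973]), 'moment': array([0.01437959, 0.00481471, 0.02682722]), 'grasp_force': 0.0, 'gripper_width': 1.0034440386699652} 18.700000000000003
scene (np.float64(433.9041100481956), 321.3456322948869, 193.43312931292323) [[-0.51, -0.42, 0.75, -261.27], [-0.86, 0.26, -0.44, 448.23], [-0.01, -0.87, -0.5, 616.18], [0.0, 0.0, 0.0, 1.0]]
top (np.float64(510.11969969624954), 323.9779205174532, 208.94835158758633) [[-0.03, -1.0, 0.09, 408.01], [-1.0, 0.03, 0.01, -20.25], [-0.01, -0.09, -1.0, 1555.35], [0.0, 0.0, 0.0, 1.0]]
wrist (np.float64(336.5825454141537), 315.5728444533537, 200.2765464735133) [[0.34, 0.9, 0.28, 138.62], [0.94, -0.32, -0.1, 614.57], [-0.0, 0.3, -0.95, 374.18], [0.0, 0.0, 0.0, 1.0]]
```

View pics/top0.png

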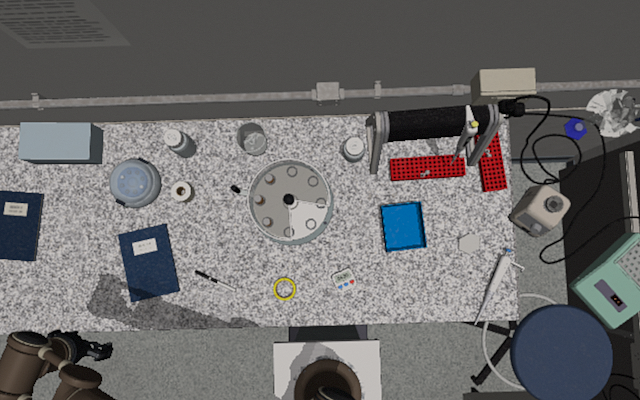

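View pics/scene0.png

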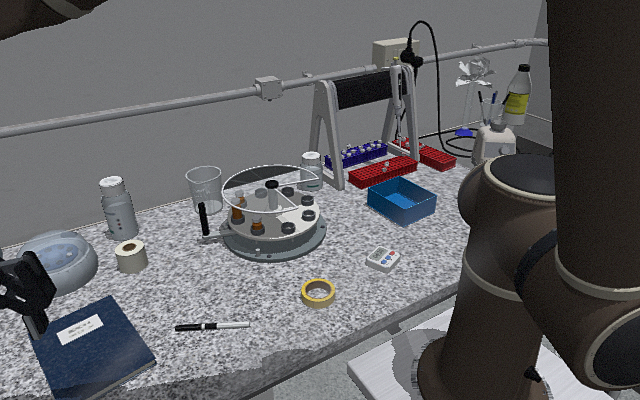

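The top view shows the carousel at about (290,201), the post at (235,189), the opening to the lower right and the tray at (403,226). In the scene view, brown vials stand at the left side of the deck.

Run:
```python
from h import *
t=cv2.imread('pics/top0.png'); s=cv2.imread('pics/scene0.png')
a=cv2.resize(t[150:255,220:350],None,fx=4,fy=4,interpolation=3)
b=cv2.resize(s[150:270,190:340],None,fx=4,fy=4,interpolation=3)
c=np.zeros((480,520,3),np.uint8);c[:420]=a
cv2.imwrite('pics/c1.png',b); cv2.imwrite('pics/c2.png',a)
hsv=cv2.cvtColor(t,cv2.COLOR_BGR2HSV)
m=cv2.inRange(hsv,(95,150,60),(115,255,255)); m[:, :370]=0;m[:,440:]=0;m[:190]=0;m[260:]=0
n,l,st,ce=cv2.connectedComponentsWithStats(m); k=1+st[1:,4].argmax(); 
pts=np.argwhere(l==k)[:,::-1].astype(np.float32); r=cv2.minAreaRect(pts); print('tray',r)
d=np.load('pics/top0.npy'); P=cloud('top',d)
for p in cv2.boxPoints(r): print(onz('top',*p,54).round(1))
print('tray centre',onz('top',*r[0],54).round(1))
dk=cv2.inRange(t,(0,0,0),(45,45,45)); dk[:170]=0;dk[250:]=0;dk[:,:225]=0;dk[:,345:]=0
n,l,st,ce=cv2.connectedComponentsWithStats(dk)
for i in range(1,n):
    if st[i,4]>8: print('dark',st[i],ce[i].round(1),onz('top',*ce[i],110).round(1),onz('top',*ce[i],140).round(1),np.median(P[l==i],0).round(1))
h=P[...,2]; 
q=(h>45)&(h<66)&(np.abs(P[...,1]-120)<250)
q=q.astype(np.uint8); q[:150]=0;q[250:]=0;q[:,:245]=0;q[:,340:]=0
print('deck px', q.sum(), (cv2.minEnclosingCircle(np.argwhere(q)[:,::-1].astype(np.float32))))
q=(h>20)*1; q=q.astype(np.uint8); q[:155]=0;q[250:]=0;q[:,:245]=0;q[:,340:]=0
print(cv2.minEnclosingCircle(np.argwhere(q)[:,::-1].astype(np.float32)))
```

```text
tray ((403.0339050292969, 225.9049835205078), (46.68857192993164, 39.438602447509766), 83.0887680053711)
[ 550.1 -175.9   54. ]
[ 560.8 -291.9   54. ]
[ 423.9 -302.2   54. ]
[ 413.3 -187.2   54. ]
tray centre [ 486.7 -239.3   54. ]
dark [231 185   9   8  42] [235.  188.9] [603.3 244.  110. ] [599.2 238.5 140. ] [606.1 248.   96.1]
dark [284 194  10  10  82] [288.3 198.8] [570.5  92.1 110. ] [567.2  89.8 140. ] [566.8  90.4 138.8]
deck px 942 ((280.0, 191.0), 51.73983383178711)
((292.61407470703125, 208.3319091796875), 53.309757232666016)
```

View pics/c1.png

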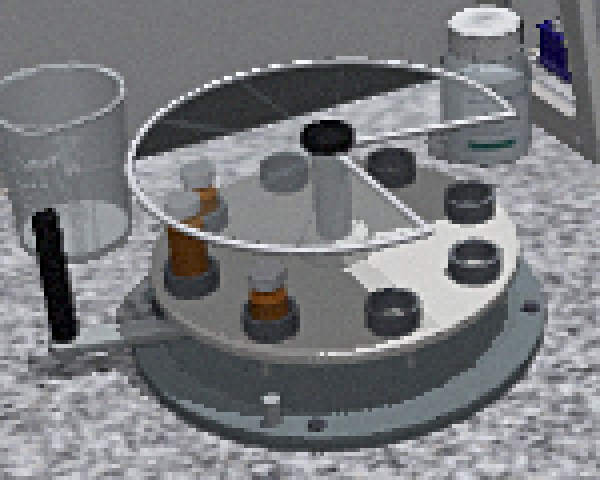

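View pics/c2.png

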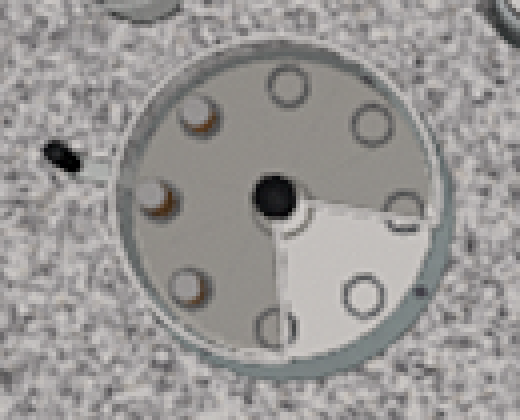

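The opening cup is at crop pixel (363,297). The vials are at (190,288), (160,200) and (200,118), which are 2, 3 and 4 places clockwise. In the scene crop the middle one at (188,240) is the tall one, so it needs 3 strokes. I'll move towards the post with the gripper shut.

>>> drive_tool(
  moves=[
    [[0, 0, -0.12], [0, 0, 0], 255],
    [[0, 0, 0], [-35, -17.5, 0], 255],
    [[0, 0, 0], [-35, -17.5, 0], 255],
    [[0, 0, 0], [-35, -17.5, 0], 255],
    [[0, 0, 0], [-35, -17.5, 0], 255],
    [[0, 0, 0], [-35, -17.5, 0], 255],
    [[0, 0, 0], [-35, -17.5, 0], 255],
    [[0, 0, 0], [-35, -17.5, 0], 255],
  ],
)

```text
time: 0.82
eef_pos: [423.0, 413.5, 231.0]
ee_rot: [-180.0, -0.0, 167.2]
ft_force: [0.2, 0.3, -0.1]
gripper_width: 0.003
grasp_force: 0.0
```

>>> drive_tool(
  moves=[
    [[0, 0, 0], [-35, -17.5, 0], 255],
    [[0, 0, 0], [-35, -17.5, 0], 255],
    [[0, 0, 0], [-35, -17.5, 0], 255],
    [[0, 0, 0], [-35, -17.5, 0], 255],
    [[0, 0, 0], [-35, -17.5, 0], 255],
    [[0, 0, 0], [-35, -17.5, 0], 255],
    [[0, 0, 0], [-35, -17.5, 0], 255],
    [[0, 0, 0], [0, 0, 0], 255],
  ],
)

```text
time: 1.48
eef_pos: [639.1, 235.6, 230.8]
ee_rot: [-179.9, 0.3, 166.9]
ft_force: [-0.6, -0.4, 0.2]
gripper_width: -0.001
grasp_force: 0.0
```

Run:
```python
from h import *
o=status.get_obs(); print(o['time'],o['eef_pos'].round(1),o['ee_rot'].round(2),o['gripper_width'])
im,d=snapshot('wrist'); cv2.imwrite('pics/w1.png',im); np.save('pics/w1.npy',d)
import pickle; pickle.dump(o,open('pics/w1.pkl','wb'))
P=cloud('wrist',d,o)
dk=cv2.inRange(im,(0,0,0),(45,45,45))
n,l,st,ce=cv2.connectedComponentsWithStats(dk)
for i in range(1,n):
    if st[i,4]>150:
        q=P[l==i]; print(st[i],ce[i].round(1),np.median(q,0).round(1),q[:,2].max().round(1))
        top=q[q[:,2]>q[:,2].max()-4]; print('   top',top.mean(0).round(1),len(top))
# spindle / cups from top view
c=np.array([568,90])
for px in [(363,297),(190,288),(160,200),(200,118),(290,88),(373,124)]:
    p=onz('top',px[0]/4+220-.4,px[1]/4+150-.4,70); v=p[:2]-c; print(px,p.round(1),np.hypot(*v).round(1),np.degrees(np.arctan2(v[1],v[0])).round(1))
```

```text
1.4833 [639.1 235.6 230.8] [-179.88    0.25  166.91] -0.0005760361687129807
[ 33  61  17  28 253] [39.7 73.2] [494.2  23.9  65. ] 71.5
   top [493.8  25.6  69. ] 67
[  75  129   49   43 1572] [ 98.8 150.3] [567.7  97.2 139.3] 374.6
   top [564.8 254.1 374.6] 9
[318 130  20  29 447] [326.6 144.6] [604.5 253.4 110.4] 374.6
   top [564.8 254.1 374.6] 1
[   45   248   542   152 37327] [315.7 353.8] [628.4 238.2 302.5] 374.6
   top [564.8 254.1 374.6] 133
[  3 359  26  18 156] [ 15.9 367.5] [ 810.1 -205.1   23.7] 32.1
   top [ 804.1 -204.8   29.8] 41
(363, 297) [499.6  32.6  70. ] 89.3 -140.0
(190, 288) [509.7 158.7  70. ] 90.1 130.3
(160, 200) [575.  179.6  70. ] 89.8 85.5
(200, 118) [634.8 149.1  70. ] 89.2 41.5
(290, 88) [655.1  82.4  70. ] 87.5 -5.0
(373, 124) [626.6  22.   70. ] 89.8 -49.2
```

View pics/w1.png

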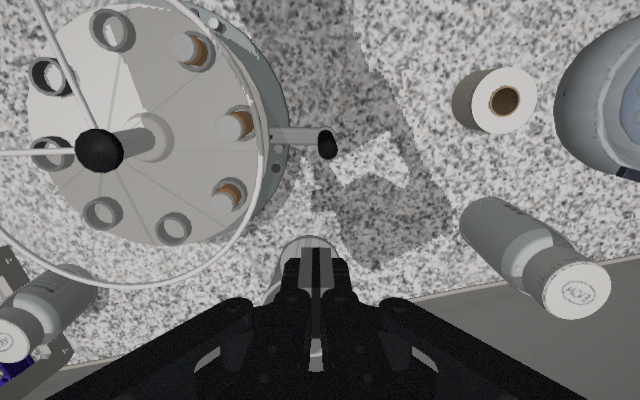

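Camera, post and carousel agree. The post is at about (605,252) with its top at z 110. In this wrist view it appears at (327,145), ahead of the shut fingers. I'll lower the fingers behind it.

>>> drive_tool(
  moves=[
    [[0, 0, 0], [0, 2, 40], 255],
    [[0, 0, 0], [0, 2, 40], 255],
    [[0, 0, 0], [0, 2, 40], 255],
    [[0, 0, 0], [0, 2, 38], 255],
    [[0, 0, 0], [0, 0, 0], 255],
    [[0, 0, 0], [8, 0, 0], 255],
    [[0, 0, 0], [6, 0, 0], 255],
    [[0, 0, 0], [0, 0, 0], 255],
  ],
)

```text
time: 2.2
eef_pos: [622.9, 253.7, 76.8]
ee_rot: [179.8, 0.2, 167.3]
ft_force: [1.8, -0.3, -0.7]
gripper_width: -0.002
grasp_force: 0.7
```

>>> drive_tool(
  moves=[
    [[0, 0, -0.08], [13.2, 1.1, 0], 255],
    [[0, 0, -0.08], [13.2, 1.1, 0], 255],
    [[0, 0, -0.08], [13.2, 1.1, 0], 255],
    [[0, 0, -0.08], [13.2, 1.1, 0], 255],
  ],
)

```text
time: 2.53
eef_pos: [574.0, 263.5, 78.0]
ee_rot: [179.9, 0.6, -174.2]
ft_force: [4.4, -0.7, -1.6]
gripper_width: 0.001
grasp_force: 2.1
```

>>> drive_tool(
  moves=[
    [[0, 0, -0.08], [13.2, 1.1, 0], 255],
    [[0, 0, -0.08], [13.2, 1.1, 0], 255],
    [[0, 0, -0.08], [13.2, 1.1, 0], 255],
    [[0, 0, -0.08], [13.2, 1.1, 0], 255],
    [[0, 0, -0.08], [13.2, 1.1, 0], 255],
    [[0, 0, -0.08], [13.2, 1.1, 0], 255],
    [[0, 0, -0.08], [13.2, 1.1, 0], 255],
    [[0, 0, 0], [0, 0, 0], 255],
  ],
)

```text
time: 3.2
eef_pos: [482.4, 240.5, 77.1]
ee_rot: [-180.0, 0.4, -142.2]
ft_force: [0.6, 3.1, 0.8]
gripper_width: -0.001
grasp_force: 1.4
```

>>> drive_tool(
  moves=[
    [[0, 0, -0.04], [6.6, 0.6, 0], 255],
    [[0, 0, 0], [0, 0, 0], 255],
  ],
)

```text
time: 3.37
eef_pos: [478.8, 237.5, 77.0]
ee_rot: [-179.9, 0.5, -140.1]
ft_force: [1.1, 3.8, 1.9]
gripper_width: -0.0
grasp_force: 1.8
```

>>> drive_tool(
  moves=[
    [[0, 0, -0.04], [6.6, 0.6, 0], 255],
    [[0, 0, -0.02], [3.3, 0.3, 0], 255],
    [[0, 0, 0], [0, 0, 0], 255],
  ],
)

```text
time: 3.62
eef_pos: [473.8, 234.1, 77.2]
ee_rot: [-179.8, 0.9, -136.8]
ft_force: [5.1, 10.0, -2.5]
gripper_width: -0.001
grasp_force: 5.2
```

>>> drive_tool(
  moves=[
    [[0, 0, 0], [3, 0, 0], 255],
    [[0, 0, 0], [0, 0, 0], 255],
  ],
)

```text
time: 3.78
eef_pos: [473.9, 234.0, 77.4]
ee_rot: [-179.8, 1.3, -136.9]
ft_force: [8.8, 16.1, -7.6]
gripper_width: -0.004
grasp_force: 8.4
```

At the far stop: force rises with no motion. Now I'll go back along the arc, faster than the post, and wait.

>>> drive_tool(
  moves=[
    [[0, 0, 0], [-3, 0, 0], 255],
    [[0, 0, 0.11], [-18.2, -3.2, 0], 255],
    [[0, 0, 0.11], [-18.2, -3.2, 0], 255],
    [[0, 0, 0.11], [-18.2, -3.2, 0], 255],
    [[0, 0, 0.11], [-18.2, -3.2, 0], 255],
    [[0, 0, 0.11], [-18.2, -3.2, 0], 255],
    [[0, 0, 0.11], [-18.2, -3.2, 0], 255],
    [[0, 0, 0.11], [-18.2, -3.2, 0], 255],
  ],
)

```text
time: 4.45
eef_pos: [592.8, 261.9, 75.5]
ee_rot: [180.0, 0.2, 178.9]
ft_force: [1.2, 1.0, 0.0]
gripper_width: -0.004
grasp_force: 0.2
```

>>> drive_tool(
  moves=[
    [[0, 0, 0.11], [-18.2, -3.2, 0], 255],
    [[0, 0, 0.11], [-18.2, -3.2, 0], 255],
    [[0, 0, 0], [-12, 0, 0], 255],
    [[0, 0, 0], [0, 0, 0], 255],
    [[0, 0, 0], [0, 0, 0], 255],
    [[0, 0, 0], [0, 0, 0], 255],
    [[0, 0, 0], [0, 0, 0], 255],
    [[0, 0, 0], [0, 0, 0], 255],
  ],
)

```text
time: 5.12
eef_pos: [636.6, 250.0, 73.4]
ee_rot: [-180.0, -0.0, 166.7]
ft_force: [-0.6, -0.1, 1.2]
gripper_width: -0.002
grasp_force: 0.0
```

>>> drive_tool(
  moves=[
    [[0, 0, 0], [0, 0, 0], 255],
    [[0, 0, 0], [0, 0, 0], 255],
    [[0, 0, 0], [0, 0, 0], 255],
    [[0, 0, 0], [0, 0, 0], 255],
    [[0, 0, 0], [0, 0, 0], 255],
    [[0, 0, 0], [0, 0, 0], 255],
    [[0, 0, 0], [0, 0, 0], 255],
    [[0, 0, 0], [0, 0, 0], 255],
  ],
)

```text
time: 5.78
eef_pos: [637.6, 249.7, 73.3]
ee_rot: [-180.0, 0.0, 166.7]
ft_force: [0.9, 0.3, -0.1]
gripper_width: 0.002
grasp_force: 0.0
```

```bash
cat > chk.py <<'E'
import sys
from h import *
n=sys.argv[1]
s,_=snapshot('scene'); t,_=snapshot('top')
a=cv2.resize(s[150:270,190:340],(500,400),interpolation=3); b=cv2.resize(t[150:255,220:350],None,fx=3,fy=3,interpolation=3)
c=np.zeros((400,800,3),np.uint8); c[:,:500]=a; c[:b.shape[0],500:]=b[:,:300]
cv2.imwrite(f'pics/{n}.png',c)
E
python3 chk.py k1
```

```text
(no output)
```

View pics/k1.png

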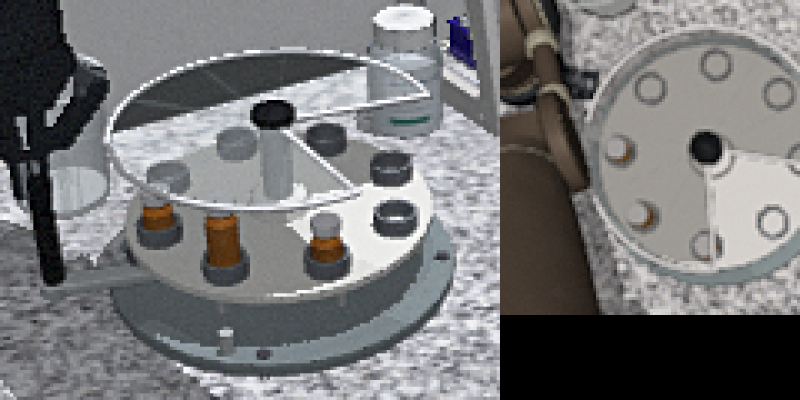

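The deck moved one place: the tall vial is now two places from the opening at (225,240), and the post is home. Second stroke.

>>> drive_tool(
  moves=[
    [[0, 0, 0], [14, 0, 0], 255],
    [[0, 0, -0.08], [13.2, 1.1, 0], 255],
    [[0, 0, -0.08], [13.2, 1.1, 0], 255],
    [[0, 0, -0.08], [13.2, 1.1, 0], 255],
    [[0, 0, -0.08], [13.2, 1.1, 0], 255],
    [[0, 0, -0.08], [13.2, 1.1, 0], 255],
    [[0, 0, -0.08], [13.2, 1.1, 0], 255],
    [[0, 0, -0.08], [13.2, 1.1, 0], 255],
  ],
)

```text
time: 6.55
eef_pos: [534.8, 260.2, 74.0]
ee_rot: [-179.9, 0.4, -161.0]
ft_force: [4.3, -0.5, -1.7]
gripper_width: -0.002
grasp_force: 2.2
```

>>> drive_tool(
  moves=[
    [[0, 0, -0.08], [13.2, 1.1, 0], 255],
    [[0, 0, -0.08], [13.2, 1.1, 0], 255],
    [[0, 0, -0.08], [13.2, 1.1, 0], 255],
    [[0, 0, -0.08], [13.2, 1.1, 0], 255],
    [[0, 0, -0.06], [9.9, 0.8, 0], 255],
    [[0, 0, -0.04], [6.6, 0.6, 0], 255],
    [[0, 0, 0], [2, 0, 0], 255],
    [[0, 0, 0], [0, 0, 0], 255],
  ],
)

```text
time: 7.22
eef_pos: [473.0, 235.0, 74.6]
ee_rot: [-179.9, 0.9, -137.3]
ft_force: [7.2, 12.0, -9.0]
gripper_width: 0.001
grasp_force: 6.7
```

>>> drive_tool(
  moves=[
    [[0, 0, 0], [-3, 0, 0], 255],
    [[0, 0, 0.11], [-18.2, -3.2, 0], 255],
    [[0, 0, 0.11], [-18.2, -3.2, 0], 255],
    [[0, 0, 0.11], [-18.2, -3.2, 0], 255],
    [[0, 0, 0.11], [-18.2, -3.2, 0], 255],
    [[0, 0, 0.11], [-18.2, -3.2, 0], 255],
    [[0, 0, 0.11], [-18.2, -3.2, 0], 255],
    [[0, 0, 0.11], [-18.2, -3.2, 0], 255],
  ],
)

```text
time: 7.88
eef_pos: [594.5, 263.5, 73.7]
ee_rot: [180.0, 0.1, 178.4]
ft_force: [0.8, 0.2, 0.8]
gripper_width: 0.001
grasp_force: 0.2
```

>>> drive_tool(
  moves=[
    [[0, 0, 0.11], [-18.2, -3.2, 0], 255],
    [[0, 0, 0.11], [-18.2, -3.2, 0], 255],
    [[0, 0, 0], [-12, 0, 0], 255],
    [[0, 0, 0], [0, 0, 0], 255],
    [[0, 0, 0], [0, 0, 0], 255],
    [[0, 0, 0], [0, 0, 0], 255],
    [[0, 0, 0], [0, 0, 0], 255],
    [[0, 0, 0], [0, 0, 0], 255],
  ],
)

```text
time: 8.55
eef_pos: [639.1, 251.3, 73.2]
ee_rot: [-180.0, -0.0, 166.1]
ft_force: [0.4, -0.2, 0.1]
gripper_width: 0.003
grasp_force: 0.0
```

>>> drive_tool(
  moves=[
    [[0, 0, 0], [0, 0, 0], 255],
    [[0, 0, 0], [0, 0, 0], 255],
    [[0, 0, 0], [0, 0, 0], 255],
    [[0, 0, 0], [0, 0, 0], 255],
    [[0, 0, 0], [0, 0, 0], 255],
    [[0, 0, 0], [0, 0, 0], 255],
    [[0, 0, 0], [0, 0, 0], 255],
    [[0, 0, 0], [0, 0, 0], 255],
  ],
)

```text
time: 9.22
eef_pos: [640.2, 250.9, 73.2]
ee_rot: [-180.0, -0.0, 166.1]
ft_force: [0.3, 0.1, -0.3]
gripper_width: 0.001
grasp_force: 0.0
```

Third stroke.

>>> drive_tool(
  moves=[
    [[0, 0, 0], [16, 0, 0], 255],
    [[0, 0, -0.08], [13.2, 1.1, 0], 255],
    [[0, 0, -0.08], [13.2, 1.1, 0], 255],
    [[0, 0, -0.08], [13.2, 1.1, 0], 255],
    [[0, 0, -0.08], [13.2, 1.1, 0], 255],
    [[0, 0, -0.08], [13.2, 1.1, 0], 255],
    [[0, 0, -0.08], [13.2, 1.1, 0], 255],
    [[0, 0, -0.08], [13.2, 1.1, 0], 255],
  ],
)

```text
time: 9.88
eef_pos: [535.7, 263.0, 74.1]
ee_rot: [-180.0, 0.4, -161.6]
ft_force: [5.0, -0.3, -1.4]
gripper_width: -0.003
grasp_force: 2.0
```

>>> drive_tool(
  moves=[
    [[0, 0, -0.08], [13.2, 1.1, 0], 255],
    [[0, 0, -0.08], [13.2, 1.1, 0], 255],
    [[0, 0, -0.08], [13.2, 1.1, 0], 255],
    [[0, 0, -0.08], [13.2, 1.1, 0], 255],
    [[0, 0, -0.06], [9.9, 0.8, 0], 255],
    [[0, 0, -0.04], [6.6, 0.6, 0], 255],
    [[0, 0, 0], [2, 0, 0], 255],
    [[0, 0, 0], [0, 0, 0], 255],
  ],
)

```text
time: 10.55
eef_pos: [471.2, 236.8, 74.2]
ee_rot: [-180.0, 0.6, -137.9]
ft_force: [3.8, 7.3, -4.7]
gripper_width: -0.0
grasp_force: 4.1
```

>>> drive_tool(
  moves=[
    [[0, 0, 0], [-3, 0, 0], 255],
    [[0, 0, 0.11], [-18.2, -3.2, 0], 255],
    [[0, 0, 0.11], [-18.2, -3.2, 0], 255],
    [[0, 0, 0.11], [-18.2, -3.2, 0], 255],
    [[0, 0, 0.11], [-18.2, -3.2, 0], 255],
    [[0, 0, 0.11], [-18.2, -3.2, 0], 255],
    [[0, 0, 0.11], [-18.2, -3.2, 0], 255],
    [[0, 0, 0.11], [-18.2, -3.2, 0], 255],
  ],
)

```text
time: 11.22
eef_pos: [595.2, 265.5, 73.6]
ee_rot: [180.0, 0.1, 177.9]
ft_force: [1.1, 1.4, -0.2]
gripper_width: -0.002
grasp_force: 0.2
```

>>> drive_tool(
  moves=[
    [[0, 0, 0.11], [-18.2, -3.2, 0], 255],
    [[0, 0, 0.11], [-18.2, -3.2, 0], 255],
    [[0, 0, 0], [-12, 0, 0], 255],
    [[0, 0, 0], [0, 0, 0], 255],
    [[0, 0, 0], [0, 0, 0], 255],
    [[0, 0, 0], [0, 0, 0], 255],
    [[0, 0, 0], [0, 0, 0], 255],
    [[0, 0, 0], [0, 0, 0], 255],
  ],
)

```text
time: 11.88
eef_pos: [639.8, 252.9, 73.1]
ee_rot: [-180.0, -0.1, 165.6]
ft_force: [-0.5, 0.5, -0.8]
gripper_width: 0.0
grasp_force: 0.0
```

>>> drive_tool(
  moves=[
    [[0, 0, 0], [0, 0, 0], 255],
    [[0, 0, 0], [0, 0, 0], 255],
    [[0, 0, 0], [0, 0, 0], 255],
    [[0, 0, 0], [0, 0, 0], 255],
    [[0, 0, 0], [0, 0, -41], 255],
    [[0, 0, 0], [0, 0, -41], 255],
    [[0, 0, 0], [0, 0, -41], 255],
    [[0, 0, 0], [0, 0, 0], 255],
  ],
)

```text
time: 12.55
eef_pos: [647.2, 254.8, 207.9]
ee_rot: [179.4, 0.9, 165.5]
ft_force: [1.7, 1.0, 1.9]
gripper_width: -0.002
grasp_force: 0.0
```

```bash
python3 chk.py k2
```

```text
(no output)
```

View pics/k2.png

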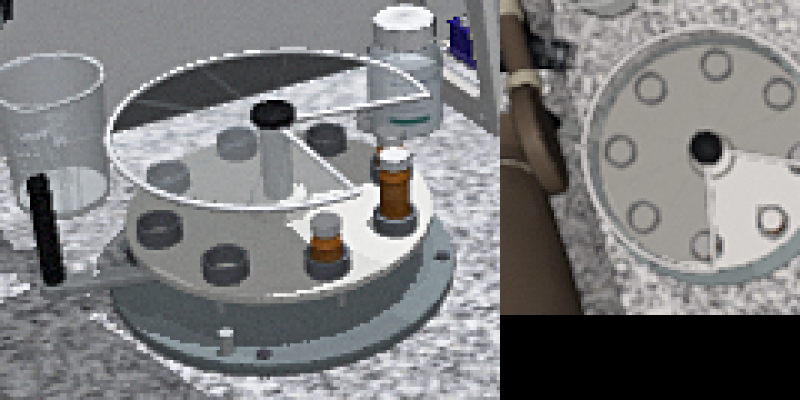

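All three strokes reached the stop. The tall vial is at the opening at (397,185), the shorts are in the neighbouring cups, and the lever is home. Next I go above the opening with the finger line radial and look.

>>> drive_tool(
  moves=[
    [[0, 0, 0.12], [0, 0, -10], 115],
    [[0, 0, 0.12], [0, 0, -10], 115],
    [[0, 0, 0.12], [0, 0, -5], 115],
    [[0, 0, 0.12], [0, 0, 0], 115],
    [[0, 0, 0.12], [0, 0, 0], 115],
    [[0, 0, 0], [0, 0, 0], 115],
  ],
)

```text
time: 13.15
eef_pos: [639.5, 252.2, 218.7]
ee_rot: [-179.8, -0.1, 131.0]
ft_force: [-0.2, -0.2, -0.4]
gripper_width: 0.551
grasp_force: 0.0
```

>>> drive_tool(
  moves=[
    [[0, 0, 0], [-8, -32, 0], 115],
    [[0, 0, 0], [-8, -32, 0], 115],
    [[0, 0, 0], [-8, -32, 0], 115],
    [[0, 0, 0], [-8, -32, 0], 115],
    [[0, 0, 0], [-8, -32, 0], 115],
    [[0, 0, 0], [-8, -32, 0], 115],
    [[0, 0, 0], [-8, -32, 0], 115],
    [[0, 0, 0], [-8, -32, 0], 115],
  ],
)

```text
time: 13.82
eef_pos: [487.9, 34.9, 219.6]
ee_rot: [-179.9, -0.1, 131.4]
ft_force: [0.2, -1.1, 0.4]
gripper_width: 0.548
grasp_force: 0.0
```

>>> drive_tool(
  moves=[
    [[0, 0, 0], [0, 0, 0], 115],
  ],
)

```text
time: 13.9
eef_pos: [485.3, 32.5, 218.9]
ee_rot: [-179.6, -0.2, 131.2]
ft_force: [0.4, 1.6, -0.4]
gripper_width: 0.542
grasp_force: 0.0
```

```bash
cat > look.py <<'E'
import sys,pickle
from h import *
n=sys.argv[1]
o=status.get_obs(); print(o['eef_pos'].round(1),o['ee_rot'].round(2),o['gripper_width'])
im,d=snapshot('wrist'); cv2.imwrite(f'pics/{n}.png',im); pickle.dump((o,im,d),open(f'pics/{n}.pkl','wb'))
P=cloud('wrist',d,o)
q=P[(P[...,2]>100)&(P[...,2]<122)&(np.hypot(P[...,0]-499,P[...,1]-32)<25)]
print(len(q)); t=q[q[:,2]>np.percentile(q[:,2],50)-2]; print('top z',np.median(t[:,2]),'xy',((t.min(0)+t.max(0))/2).round(1),t.mean(0).round(1),(t.max(0)-t.min(0)).round(1))
E
python3 look.py w2
```

```text
[485.3  32.5 218.9] [-179.6    -0.18  131.15] 0.5422786868942359
687
top z 117.51005689820349 xy [499.4  34.5 117.6] [499.3  34.7 117.5] [20.  20.2  4.2]
```

View pics/w2.png

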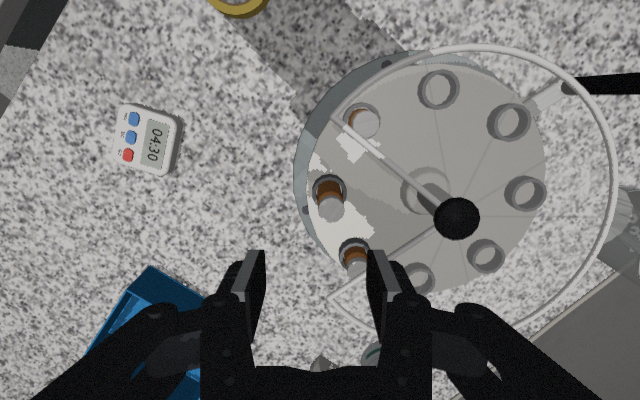

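The vial's cap is at (331,209), giving (499,34.5) with its top at about z 117. I'll correct, descend partway and re-measure.

>>> drive_tool(
  moves=[
    [[0, 0, 0], [-4, 6, 20], 115],
    [[0, 0, 0], [-3.6, 6, 20], 115],
    [[0, 0, 0], [0, 0, 10], 115],
    [[0, 0, 0], [0, 0, 0], 115],
  ],
)

```text
time: 14.28
eef_pos: [501.9, 38.8, 167.8]
ee_rot: [-179.7, -0.3, 131.3]
ft_force: [-0.6, 0.2, -0.3]
gripper_width: 0.548
grasp_force: 0.0
```

```bash
python3 look.py w3
python3 - <<'E'
from h import *
import pickle
A=[];b=[]
for n in ['w2','w3']:
    o,im,d=pickle.load(open(f'pics/{n}.pkl','rb')); P=cloud('wrist',d,o)
    m=(np.abs(P[...,2]-117)<5)&(np.hypot(P[...,0]-499.3,P[...,1]-34.5)<16)
    (u,v),r=cv2.minEnclosingCircle(np.argwhere(m)[:,::-1].astype(np.float32)); print(n,u,v,r,onz('wrist',u,v,116,o).round(1))
    c,e=ray('wrist',u,v,o); e/=np.linalg.norm(e); M=np.eye(3)-np.outer(e,e); A.append(M); b.append(M@c)
print('tri',np.linalg.solve(sum(A),sum(b)).round(1))
E
```

```text
[501.9  38.8 167.8] [-179.7    -0.29  131.25] 0.5482934076964741
1069
top z 117.46659949980241 xy [499.5  34.7 117.2] [499.3  34.9 117.4] [20.2 20.5  3.7]
w2 330.5798645019531 209.055908203125 13.560317039489746 [499.2  34.7 116. ]
w3 307.0707092285156 225.76766967773438 16.82926368713379 [499.3  34.9 116. ]
tri [499.8  34.2 113.8]
```

>>> drive_tool(
  moves=[
    [[0, 0, 0], [-1.2, -4.5, 0], 115],
    [[0, 0, 0], [0, 0, 20], 115],
    [[0, 0, 0], [0, 0, 20], 115],
    [[0, 0, 0], [0, 0, 20], 115],
    [[0, 0, 0], [0, 0, 15], 115],
    [[0, 0, 0], [0, 0, 8], 115],
    [[0, 0, 0], [0, 0, 0], 115],
    [[0, 0, 0], [0, 0, 0], 115],
  ],
)

```text
time: 15.0
eef_pos: [502.2, 34.3, 89.0]
ee_rot: [180.0, 0.0, 131.2]
ft_force: [0.3, 1.0, 0.3]
gripper_width: 0.546
grasp_force: 0.0
```

>>> drive_tool(
  moves=[
    [[0, 0, 0], [2.3, -1.9, 6], 115],
    [[0, 0, 0], [0, 0, 0], 115],
    [[0, 0, 0], [0, 0, 0], 150],
    [[0, 0, 0], [0, 0, 0], 255],
    [[0, 0, 0], [0, 0, 0], 255],
    [[0, 0, 0], [0, 0, 0], 255],
    [[0, 0, 0], [0, 0, 0], 255],
    [[0, 0, 0], [0, 0, 0], 255],
  ],
  newtons=25,
)

```text
time: 15.67
eef_pos: [499.2, 34.8, 82.8]
ee_rot: [180.0, 0.0, 131.1]
ft_force: [-0.7, -0.8, 4.3]
gripper_width: 0.248
grasp_force: 25.2
```

Width 21 mm and 25 N: the vial is held. Lifting straight up.

>>> drive_tool(
  moves=[
    [[0, 0, 0], [0, 0, -8], 255],
    [[0, 0, 0], [0, 0, -15], 255],
    [[0, 0, 0], [0, 0, -22], 255],
    [[0, 0, 0], [0, 0, -25], 255],
    [[0, 0, 0], [0, 0, -25], 255],
    [[0, 0, 0], [0, 0, -25], 255],
    [[0, 0, 0], [0, 0, -25], 255],
    [[0, 0, 0], [0, 0, 0], 255],
  ],
)

```text
time: 16.33
eef_pos: [502.5, 34.8, 233.2]
ee_rot: [179.5, 0.4, 131.1]
ft_force: [1.3, 0.1, -0.3]
gripper_width: 0.243
grasp_force: 24.8
```

```bash
python3 chk.py k3
python3 - <<'E'
from h import *
o=status.get_obs(); print(o['eef_pos'].round(1),o['ee_rot'].round(1),o['gripper_width'],o['grasp_force'])
a=np.radians(o['ee_rot'][2]); dx,dy=486.7-o['eef_pos'][0],-239.3-o['eef_pos'][1]
print(dx*np.cos(a)+dy*np.sin(a), dx*np.sin(a)-dy*np.cos(a))
E
```

```text
[499.4  34.8 228.6] [1.799e+02 1.000e-01 1.311e+02] 0.24595734522123588 24.818672876281198
-198.0796306631087 -189.88396416285184
```

View pics/k3.png

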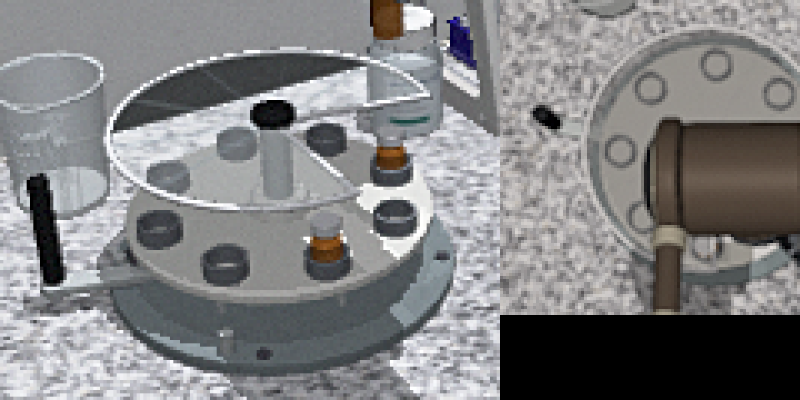

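The vial is lifted at (385,15) and both shorts are still in their cups. Going above the tray.

>>> drive_tool(
  moves=[
    [[0, 0, 0], [-12, -12, 0], 255],
    [[0, 0, 0], [-28, -27, 0], 255],
    [[0, 0, 0], [-28, -27, 0], 255],
    [[0, 0, 0], [-28, -27, 0], 255],
    [[0, 0, 0], [-28, -27, 0], 255],
    [[0, 0, 0], [-28, -27, 0], 255],
    [[0, 0, 0], [-28, -27, 0], 255],
    [[0, 0, 0], [-18, -16, 0], 255],
  ],
)

```text
time: 17.1
eef_pos: [484.0, -242.2, 225.1]
ee_rot: [-179.9, -0.1, 131.0]
ft_force: [0.9, 0.3, -0.5]
gripper_width: 0.243
grasp_force: 24.8
```

>>> drive_tool(
  moves=[
    [[0, 0, 0], [0, 0, 0], 255],
    [[0, 0, 0], [0, 0, 0], 255],
    [[0, 0, 0], [0, 0, 0], 255],
  ],
)

```text
time: 17.35
eef_pos: [484.7, -238.2, 225.5]
ee_rot: [-180.0, -0.2, 131.1]
ft_force: [0.7, -0.1, -0.6]
gripper_width: 0.243
grasp_force: 24.8
```

Run:
```python
from h import *
o=status.get_obs(); print(o['eef_pos'].round(1),o['ee_rot'].round(1))
im,d=snapshot('wrist'); cv2.imwrite('pics/w4.png',im); P=cloud('wrist',d,o)
hsv=cv2.cvtColor(im,cv2.COLOR_BGR2HSV); m=cv2.inRange(hsv,(95,120,50),(118,255,255))>0
near=(np.abs(P[...,0]-487)<110)&(np.abs(P[...,1]+239)<110)
q=P[m&near]; z=q[:,2]; print(len(q),'floor',np.median(z[z<12]),'rim pct',np.percentile(z,99).round(1))
rim=q[z>46]; print('rim',rim.min(0).round(1),rim.max(0).round(1)); r=cv2.minAreaRect(rim[:,:2].astype(np.float32)); print(r)
f=q[z<10]; print('floor',cv2.minAreaRect(f[:,:2].astype(np.float32)))
b=m&near
k=P[(P[...,2]>120)&(P[...,2]<215)&(np.hypot(P[...,0]-o['eef_pos'][0],P[...,1]-o['eef_pos'][1])<25)]
print('vial bottom', np.percentile(k[:,2],[0.5,2,50]).round(1),len(k))
```

```text
[ 484.7 -238.2  225.5] [-180.    -0.2  131.1]
16203 floor 3.787919476250295 rim pct 56.2
rim [ 412.5 -303.4   46. ] [ 557.4 -175.   369.9]
((485.4962463378906, -237.15249633789062), (137.6514434814453, 121.73161315917969), 4.7966437339782715)
floor ((489.1961975097656, -238.3048858642578), (141.0023956298828, 116.68108367919922), 4.960575103759766)
vial bottom [201.1 201.5 208.3] 384
```

View pics/w4.png

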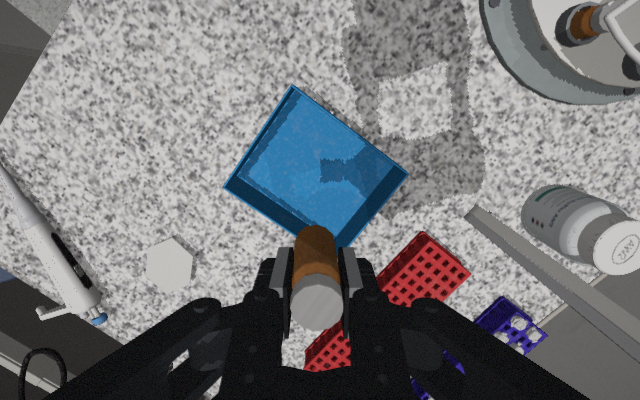

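The vial at (316,250) hangs straight in the grip. The tray, centred at about (315,165) in the picture, measures (486,-238), its rim at about 55 mm and its floor near 3 mm. Lowering.

>>> drive_tool(
  moves=[
    [[0, 0, 0], [0, 0, 20], 255],
    [[0, 0, 0], [0, 0, 30], 255],
    [[0, 0, 0], [0, 0, 30], 255],
    [[0, 0, 0], [0, 0, 30], 255],
    [[0, 0, 0], [0, 0, 30], 255],
    [[0, 0, 0], [0, 0, 25], 255],
    [[0, 0, 0], [0, 0, 15], 255],
    [[0, 0, 0], [0, 0, 7], 255],
  ],
)

```text
time: 18.07
eef_pos: [483.7, -236.2, 37.2]
ee_rot: [-179.9, -0.4, 131.3]
ft_force: [-0.6, -0.3, 0.3]
gripper_width: 0.244
grasp_force: 24.8
```

>>> drive_tool(
  moves=[
    [[0, 0, 0], [0, 0, 0], 255],
    [[0, 0, 0], [0, 0, 3], 255],
    [[0, 0, 0], [0, 0, 0], 255],
    [[0, 0, 0], [0, 0, 0], 255],
  ],
)

```text
time: 18.4
eef_pos: [487.1, -239.7, 38.6]
ee_rot: [180.0, 0.1, 131.2]
ft_force: [-0.1, -0.4, -0.5]
gripper_width: 0.242
grasp_force: 24.8
```

>>> drive_tool(
  moves=[
    [[0, 0, 0], [0, 0, 5], 255],
    [[0, 0, 0], [0, 0, 3], 255],
    [[0, 0, 0], [0, 0, 0], 255],
    [[0, 0, 0], [0, 0, 0], 255],
  ],
)

```text
time: 18.73
eef_pos: [485.8, -239.4, 29.3]
ee_rot: [-180.0, -0.0, 131.1]
ft_force: [-0.9, -0.3, -0.4]
gripper_width: 0.245
grasp_force: 24.8
```

>>> drive_tool(
  moves=[
    [[0, 0, 0], [0, 0, 1], 255],
    [[0, 0, 0], [0, 0, 0], 255],
    [[0, 0, 0], [0, 0, 0], 255],
  ],
)

```text
time: 18.98
eef_pos: [486.1, -239.6, 29.1]
ee_rot: [-180.0, 0.0, 131.1]
ft_force: [-0.9, 1.0, 6.1]
gripper_width: 0.236
grasp_force: 25.3
```

Contact with the tray floor (6 N). Release gently, then rise.

>>> drive_tool(
  moves=[
    [[0, 0, 0], [0, 0, 0], 180],
    [[0, 0, 0], [0, 0, 0], 150],
    [[0, 0, 0], [0, 0, 0], 125],
    [[0, 0, 0], [0, 0, 0], 125],
    [[0, 0, 0], [0, 0, 0], 125],
    [[0, 0, 0], [0, 0, 0], 125],
  ],
)

```text
time: 19.48
eef_pos: [485.8, -239.3, 28.1]
ee_rot: [-180.0, -0.0, 131.1]
ft_force: [-0.2, 0.9, -0.2]
gripper_width: 0.51
grasp_force: 0.0
```

>>> drive_tool(
  moves=[
    [[0, 0, 0], [0, 0, -6], 125],
    [[0, 0, 0], [0, 0, -12], 125],
    [[0, 0, 0], [0, 0, -25], 125],
    [[0, 0, 0], [0, 0, -35], 125],
    [[0, 0, 0], [0, 0, -35], 125],
    [[0, 0, 0], [0, 0, -35], 125],
    [[0, 0, 0], [0, 0, -35], 125],
    [[0, 0, 0], [0, 0, 0], 125],
  ],
)

```text
time: 20.15
eef_pos: [491.0, -242.2, 221.3]
ee_rot: [179.7, 0.9, 131.1]
ft_force: [1.6, -1.3, 0.7]
gripper_width: 0.508
grasp_force: 0.0
```

>>> drive_tool(
  moves=[
    [[0, 0, 0], [0, 0, 0], 125],
    [[0, 0, 0], [0, 0, 0], 125],
    [[0, 0, 0], [0, 0, 0], 125],
    [[0, 0, 0], [0, 0, 0], 125],
  ],
)

```text
time: 20.48
eef_pos: [484.7, -238.6, 209.6]
ee_rot: [-179.9, -0.2, 131.1]
ft_force: [0.4, -0.7, 0.0]
gripper_width: 0.507
grasp_force: 0.0
```

Run:
```python
from h import *
o=status.get_obs(); w,d=snapshot('wrist'); s,_=snapshot('scene')
P=cloud('wrist',d,o); q=P[(P[...,2]>35)&(P[...,2]<80)&(np.hypot(P[...,0]-486,P[...,1]+239)<30)]
t=q[q[:,2]>q[:,2].max()-4]; print(len(q),t.mean(0).round(1),(t.max(0)-t.min(0)).round(1))
c=np.zeros((560,640,3),np.uint8); c[:400]=w; c[400:]=np.hstack([s[130:290,190:450],np.zeros((160,380,3),np.uint8)]); cv2.imwrite('pics/e.png',c)
```

```text
552 [ 486.3 -239.7   63.7] [20.2 20.2  3.9]
```

View pics/e.png

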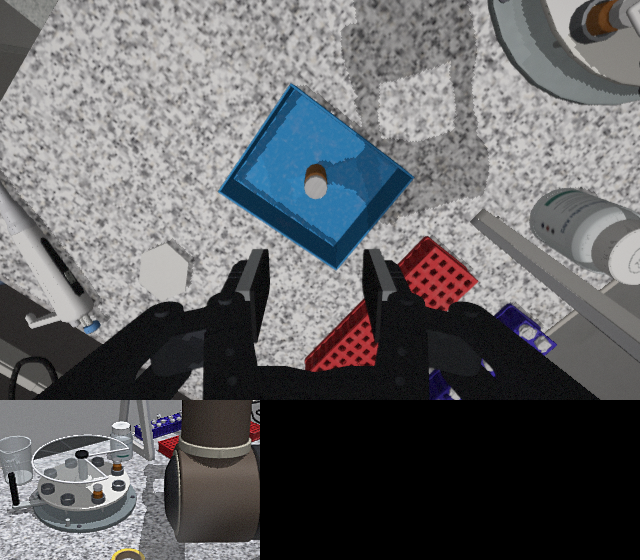

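The tall vial stands upright in the tray at (316,183), with its top at about 63 mm. The short vials are still in their cups and the lever is home.

```bash
python3 -c "
from plant import order
print(order.finish_job())"
```

```text
the job is handed in; nothing more can be done
None
```

I worked the lever through three full strokes, letting it return home after each, lifted the tall vial out through the opening and stood it upright in the tray; both short vials stayed in their cups and the job was handed in at about 20.5 s of the 64 s allowed.

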